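Clamp the enamelled plaque in its painting fixture

ROBOT

A 6-joint arm with a two-finger parallel gripper is mounted at the origin on the work surface. World frame = base frame: x ahead of the robot, y to its left, z up, the work surface at z = 0. Lengths are in m, angles in rad, forces in N, time in s.
With the tool pointing down it reaches from about 0.25 to 0.8 m from the base axis. Payload 8.5 kg.
Tool frame: the origin (TCP) lies on the centre line of the jaws, within the pads' length; the fingertips stand 14 mm ahead of it and the grasp point (between the pads) lies 5 mm behind it (tip_extent is the distance from the TCP to the fingertips, in m); y points along the fingers, x is the direction in which the jaws open and shut, and the axes are right-handed (so a half turn about y gives the same grasp; the last joint's range is limited). The gripper opens to 85 mm and grips with 20 to 120 N. Pads are 22 mm wide; open, the fingers measure 114 mm over their backs; the gripper's body (76 mm by 85 mm) begins 54 mm behind the grasp point. The pads swing forward as they close: fully open they stand 13 mm farther back than shut.
Start: joints at [1.17, 0.238, -0.013, 1.319, 0, 1.571], TCP at [0.205, 0.483, 0.245] pointing down, gripper open.
Joint ranges: [-2.66, 2.66], [-1.03, 1.9], [-1.14, 1.46], [-1.82, 2.27], [-1.45, 1.34], [-3.14, 3.14]. Speed limits (rad/s): [2.22, 2.22, 2.79, 3.14, 3.14, 3.14].

INTERFACE

Orientations are given as a unit quaternion [x, y, z, w].
In Python, from station import get_obs, snapshot, camera_info, close_job, tip_extent gives the robot as it stands.
- The arm moves only by the tool servo_tool, never from a script. Its argument "commands" is one flat list of numbers, 7 for each row, row after row: the shift along the tool's x, y, z in units of 30 mm (1.0 is 30 mm), then the turn, a rotation vector about the tool's x, y, z in degrees, then the gripper command: -1 is shut, 1 is fully open, values between are in proportion. A call has 1 to 10 rows; each row is the pose to reach, as a shift and turn from the pose commanded when the call began, along the tool's axes at that moment; what a row does not reach only later rows make up. A row lasts 1/12 s, in which the tool goes at most 41.7 mm and 7.16 degrees, less where a joint would pass 70% of its speed; a pose out of reach is approached as far as the arm can. A call with a gripper value outside its range is refused whole. The fingers move at their own pace and stop on an object; "squeeze" is the grip in N (left out, the last holds). Time passes only in rows, so rows that repeat a pose let the fingers close. It gives the time, the measured TCP pose, the force and the opening at its end, in the units of the state.
- get_obs(): the state, without advancing time (a new reading comes with each control period).
- snapshot(name): name is "side" or "top" or "wrist"; returns the picture (480x640x3 uint8, blue, green, red); there is no depth.
- camera_info(name): a dict with "camera_matrix" (3x3 intrinsics, pixels), "D" ([k1, k2, p1, p2, k3] as OpenCV has them; the pictures are not rectified), "cam_to_world" (4x4, takes a point from camera to world coordinates). Camera axes: x right, y up, looking along -z (the intrinsics and any distortion apply to the point x, -y, -z); pixel columns grow to the right and rows downward; lengths in m; the calibration is good to about 2 mm. A picture is of the moment at which its call begins: read the wrist's pose just before it. camera_info takes no time and is no camera call; for the wrist camera it gives the pose at the moment of the call.
- close_job(): hands the job in, once; it reports no verdict.
The state is a dict: "time": time; "joints": joint angles; "qvel": joint speeds; "joint_efforts": joint torques, N m; "tcp_pos": TCP position; "ee_rot": TCP orientation; "contact_force": force on the tool from outside, world axes, zero at the start; "ft_torque": the same for the moment, N m; "width": opening from 0.0 (shut) to 1.0 (fully open).
Only numpy, scipy, OpenCV 4.12 (cv2) and the standard library are available. Lean on these libraries where they do the work, as an engineer would, in place of code of your own. Each camera call takes 0.05 s, during which the arm holds its last target.

TASK

Clamp the plaque for painting: with the outside of a finger, push the dark steel clamp strap round until it lies over the plaque's margin against its stop, then push the red cam lever all the way down. Nothing is to be picked up: use only the fingers on the clamp, do not touch the plaque, and leave everything else where it stands.

Things in the scene. Friction and masses are not known exactly. Their poses are not given: they have to be found in the camera images.
- fixture: Clamping fixture fixed to the bench: aluminium plate x -75..75, y -105..157 mm, 12 mm thick, with the clamp and a plywood nest (17 mm above the table) for the plaque. Origin on the table; z up; +y points from the clamp's stud to the plaque. In this frame: stud x 0, y -60 mm; plaque middle x 0, y 80; steel stop pin x 17.5, y -30, 38 mm high.
- stud (a point): Foot of the vertical stud about which the whole clamp (strap and lever) swings, on the plate's top, 12 mm above the table.
- clamp_swing (a joint): Swing of the clamp (strap with lever) about the upright stud, rad. 0: strap against its stop over the plaque, nose to the fixture's +y. Grows anticlockwise seen from above: at 1.57 the strap points along the fixture's -x, clear of the plaque; end stop 1.9. Pushed clockwise to close. Friction: about 1.2 N at the nose moves it; it stays where left.
- strap: Dark steel clamp strap, a flat bar 26 mm wide with upright sides, from 50 mm behind the stud to 114 mm in front; the last 26 mm, the nose, is 22 mm wide. Underside 32 mm, top 46 mm above the table (nose top 41). The cam rocks it down some 3 mm at the nose. Origin at the heel screw's foot, 36 mm behind the stud, 12 mm above the table; y towards the nose, z up.
- strap_nose (a point): Foot of the rubber pad (18 mm across) that hangs under the strap's nose, 100 mm from the stud. It clears the plaque's face by 1 to 2 mm while the lever is up, and presses on it when the lever is down.
- cam_lever (a joint): Angle of the cam lever above level, rad. 0: level, fully down (end stop), clamped; 1.5: upright, released. It turns on a level cross pin and comes down on the side away from the nose, over the strap's tail, in the strap's upright plane; with strap and lever home it points along the fixture's -y. About 4 to 6 N near the end of the grip push it down; it stays where left.
- cam_pin (a point): Cross pin of the cam lever, on the stud's axis, 62 mm above the table.
- lever_tip (a point): Outer end of the lever's red grip, 89 mm from the cross pin. The grip is 46 mm long, 20 wide, 13 thick, at the lever's outer end; its upper face, the one to push, lies 8.5 mm off the line from the cross pin along the lever, on the nose side (on top when the lever is down).
- plaque: Dark blue enamelled plaque with a raised white carnation, 90 x 120 x 8 mm, loose in the plywood nest with 1.5 mm play, its face 20 mm above the table. The blank margin lies next to the clamp (fixture's -y side, plaque edge 80 mm from the stud). Origin at the centre of its underside.
- jar_blue: Closed glass paint jar with a blue lid, 48 mm across, 62 mm tall, loose. A bystander.
- jar_amber: Closed amber jar with a white lid, 48 mm across, 62 mm tall, loose. A bystander.
- jar_green: Closed green glass jar with a black lid, 48 mm across, 62 mm tall, loose. A bystander.
- stone: Grey abrasive stone, 24 x 62 x 14 mm, loose on the table. A bystander.
- brush: Fine red-handled paint brush, 170 mm long, 7 mm thick, lying on the table, loose. A bystander.
- black_case: Small black rounded case, 46 x 62 x 26 mm, loose. A bystander.
- brush_pot: Black pot 68 mm across and 85 mm high with brushes standing in it to about 160 mm, loose. A bystander.
Mind the look-alikes: they are no part of the job. There is more than one size of the plaque; the one meant has the size given above.

How it is judged:
On the way, in this order (a step that is already met when the one before it is completed fails the run):
1. the strap is swung over the plaque to its stop (within 0.10 rad) while the cam lever is still up (value of joint clamp_swing below 0.1 rad and value of joint cam_lever above 0.9 rad), for 0.2 s.
2. the cam lever is fully down (within 0.12 rad of level) and the pad presses on the plaque (value of joint clamp_swing below 0.1 rad and value of joint cam_lever below 0.12 rad and contact force between strap and plaque above 4 N), for 0.2 s.
At the end, for the whole second after the job is handed in: The strap is within 0.10 rad of its stop over the plaque, the cam lever within 0.12 rad of fully down, the strap's pad presses on the plaque with more than 4 N, and the plaque lies flat in its nest within 6 mm of where it started (all of step 2 and distance of plaque from where it was at the start of the episode below 0.006 m and angle between plaque's own z axis and vertical below 0.05 rad and velocity of joint cam_lever below 0.05 rad/s and linear speed of plaque below 0.01 m/s); the robot touches nothing.
It fails at once if the lever was pushed down before the strap was over the plaque (value of joint clamp_swing above 0.3 rad and value of joint cam_lever below 0.7 rad).
It fails at once if the plaque was shifted, lifted or tipped out of its nest (distance of plaque from where it was at the start of the episode above 0.01 m or z of plaque in the frame of fixture above 0.018 m or angle between plaque's own z axis and vertical above 0.1 rad).
It fails at once if the robot touched the plaque (contact force between any of the fingers, the arm and plaque above 0.5 N).
It fails at once if the arm or the gripper's body, not the fingers, pushed the clamp or the fixture (contact force between the arm and fixture above 3 N).
It fails at once if a bystander was moved by more than 20 mm, lifted or knocked over (distance of any of jar_blue, jar_amber, jar_green, stone, brush, black_case, brush_pot from where it was at the start of the episode above 0.02 m or angle between any of jar_blue, jar_amber, jar_green, stone, black_case, brush_pot's own z axis and vertical above 0.5 rad).
It also fails if it takes over 48 s, if anything falls off the work surface, if the arm or the gripper's body presses on something with over 40 N, if the wrist force passes 120 N, or if a joint passes its speed limit or range.

## Working session

There is one attempt and no reset: what is moved stays moved. The work goes in short steps, Python scripts to look and compute and a tool call to move; the robot and the scene stay as the last step left them, time stands still between calls to the robot, and variables do not carry over. Pictures are saved under pics/ and viewed, and the job is handed in when it is done.

Besides the shell and the picture viewer there is one more tool, called after ">>>" in YAML: its name, and indented under it one key for each argument. servo_tool: Moves the arm, as the interface text tells. Its arguments: {"type":"object","properties":{"commands":{"type":"array"},"squeeze":{"type":"number"}},"required":["commands"]}

```bash
mkdir -p pics; ls
python3 - <<'E'
from station import *
import cv2
o=get_obs(); print({k:(o[k]) for k in o}); print(tip_extent)
for n in ("top","side","wrist"):
    i=camera_info(n); print(n,i); cv2.imwrite(f"pics/{n}0.png",snapshot(n))
E
```

```text
pics
{'time': 0.0, 'joints': array([ 1.17001208e+00,  2.38772601e-01, -1.42661512e-02,  1.31917523e+00,
        2.32521238e-05,  1.57077924e+00]), 'qvel': array([-4.82354288e-04, -1.31048937e-03,  5.35913109e-04, -2.23958764e-04,
       -6.25572455e-04,  2.66288747e-06]), 'joint_efforts': array([ 1.94403423e-03, -5.38781226e+01,  3.46436727e+01,  1.84073561e-02,
        9.73807300e-05, -1.56783250e-05]), 'tcp_pos': array([0.20466477, 0.48303868, 0.24467726]), 'ee_rot': array([ 0.58978755,  0.39005001, -0.39089483, -0.58924771]), 'contact_force': array([0.46890119, 0.07595557, 0.48405252]), 'ft_torque': array([-0.0063568 ,  0.04408496,  0.04146871]), 'width': 1.0068452341115635}
0.014
top {'camera_matrix': array([[440.88204344,   0.        , 320.05078861],
       [  0.        , 440.88204344, 235.95641859],
       [  0.        ,   0.        ,   1.        ]]), 'D': array([-0.02548275,  0.        ,  0.        ,  0.        ,  0.        ]), 'cam_to_world': array([[-0.02072648,  0.99619419, -0.08466134,  0.41651138],
       [-0.99964607, -0.01923661,  0.01837619,  0.11529487],
       [ 0.01
[... 449 characters left out ...]
   [-0.29250662,  0.49680188, -0.81708492, -0.7129015 ],
       [-0.00261058,  0.85403779,  0.52020442,  0.58910973],
       [ 0.        ,  0.        ,  0.        ,  1.        ]])}
wrist {'camera_matrix': array([[359.90650288,   0.        , 316.93606436],
       [  0.        , 359.90650288, 242.3986912 ],
       [  0.        ,   0.        ,   1.        ]]), 'D': array([-0.05275574,  0.        ,  0.        ,  0.        ,  0.        ]), 'cam_to_world': array([[ 0.38951468, -0.88867509, -0.24193986,  0.1425902 ],
       [ 0.92101782,  0.37522993,  0.10454031,  0.50882011],
       [-0.00211929, -0.26355091,  0.96464316,  0.3726544 ],
       [ 0.        ,  0.        ,  0.        ,  1.        ]])}
```

View pics/top0.png

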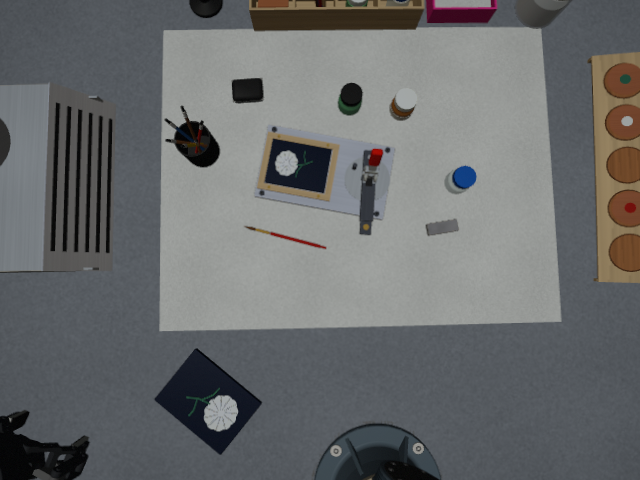

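View pics/side0.png

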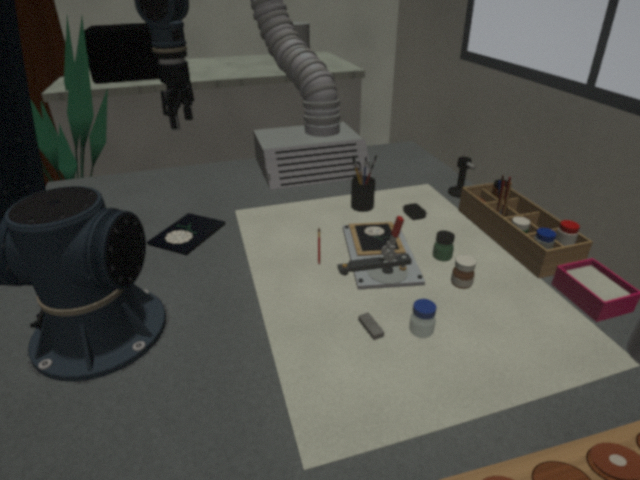

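View pics/wrist0.png

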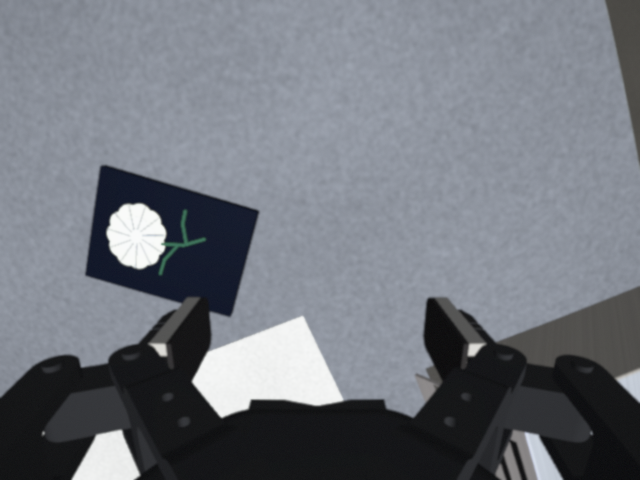

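```bash
cat > h.py <<'E'
from station import *
import cv2, numpy as np
from scipy.spatial.transform import Rotation as R
def ray(n,px,info=None):
    i=info or camera_info(n); K=i["camera_matrix"]; T=i["cam_to_world"]
    p=cv2.undistortPoints(np.array(px,float).reshape(-1,1,2),K,i["D"]).reshape(-1,2)
    d=np.c_[p[:,0],-p[:,1],-np.ones(len(p))]@T[:3,:3].T
    return T[:3,3],d
def plane(n,px,z,info=None):
    c,d=ray(n,px,info); return c+d*((z-c[2])/d[:,2])[:,None]
def tri(n1,p1,n2,p2):
    c1,d1=ray(n1,[p1]);c2,d2=ray(n2,[p2]);d1=d1[0]/np.linalg.norm(d1[0]);d2=d2[0]/np.linalg.norm(d2[0])
    A=np.c_[d1,-d2];t=np.linalg.lstsq(A,c2-c1,rcond=None)[0]
    a=c1+t[0]*d1;b=c2+t[1]*d2;return (a+b)/2,np.linalg.norm(a-b)
def proj(n,P):
    i=camera_info(n);T=np.linalg.inv(i["cam_to_world"]);q=np.atleast_2d(P)@T[:3,:3].T+T[:3,3]
    return cv2.projectPoints(q*[1,-1,-1],np.zeros(3),np.zeros(3),i["camera_matrix"],i["D"])[0].reshape(-1,2)
E
python3 - <<'E'
import cv2
a=cv2.imread('pics/top0.png'); cv2.imwrite('pics/topc.png',cv2.resize(a[115:245,240:400],None,fx=4.6,fy=4.6,interpolation=cv2.INTER_CUBIC))
a=cv2.imread('pics/side0.png'); cv2.imwrite('pics/sidec.png',cv2.resize(a[205:305,320:450],None,fx=6,fy=6,interpolation=cv2.INTER_CUBIC))
E
```

```text
(no output)
```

View pics/topc.png

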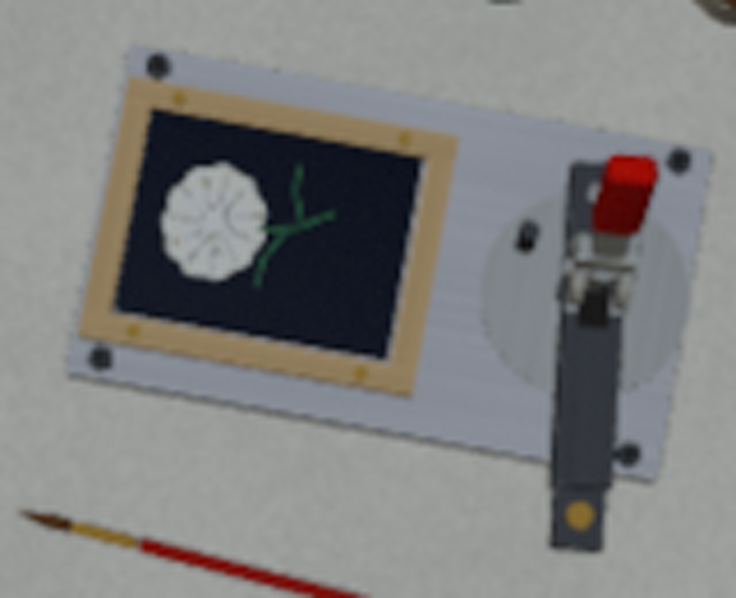

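View pics/sidec.png

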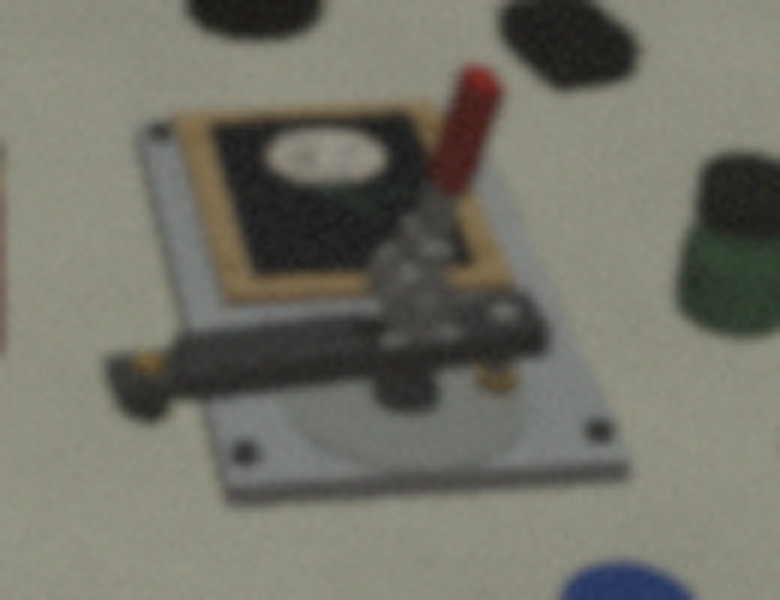

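Run:
```python
from h import *
a=cv2.imread('pics/top0.png')
f=lambda L:np.array(L)/4.6+[240,115]-0.4
C=plane("top",f([(130,45),(712,150),(660,482),(68,378)]),.012)
print(C.round(4)); 
# fixture corners: (x75,y157),(75,-105),(-75,-105),(-75,157)
F=np.array([(75,157),(75,-105),(-75,-105),(-75,157)])/1e3
print(np.linalg.norm(C-np.roll(C,1,0),axis=1))
m=C[:,:2].mean(0);fm=F.mean(0)
H=(F-fm).T@(C[:,:2]-m);th=np.arctan2(H[0,1]-H[1,0],H[0,0]+H[1,1])
Rm=np.array([[np.cos(th),-np.sin(th)],[np.sin(th),np.cos(th)]])
o=m-Rm@fm;print('origin',o,'th',th,np.degrees(th)); print('resid mm',((F@Rm.T+o)-C[:,:2])*1e3)
np.savez('fix.npz',o=o,th=th)
w=lambda x,y:Rm@np.array([x,y])/1e3+o
print('stud',w(0,-60),'plaque',w(0,80),'pin',w(17.5,-30))
st=w(0,-60)
n=plane("top",f([(580,515)]),.043)[0];ne=plane("top",f([(577,548)]),.041)[0]
d=n[:2]-st;loc=Rm.T@d;print('nose bolt',n,np.linalg.norm(d),'swing',np.arctan2(loc[1],loc[0])-np.pi/2, np.linalg.norm(ne[:2]-st))
# lever red top end
t,e=tri("top",f([(632,170)])[0],"side",np.array([482,80])/6+[320,205]);print('lever tip',t,e, Rm.T@(t[:2]-st))
dl=t-np.array([*st,.062]);print(np.linalg.norm(dl),np.arctan2(dl[2],np.linalg.norm(dl[:2])))
hs=cv2.cvtColor(a,cv2.COLOR_BGR2HSV)
# bystanders
for nme,p,z in [('green',(350,95),.062),('amber',(405,97),.062),('blue',(464,176),.062),('stone',(442,228),.014),('case',(247,90),.026),('brush l',(245,226),.005),('brush r',(326,248),.005),('pot',(190,138),.085)]:
    print(nme,plane("top",[p],z)[0].round(3),(Rm.T@(plane("top",[p],z)[0][:2]-o)*1e3).round())
```

```text
[[ 0.7189  0.2001  0.012 ]
 [ 0.6677 -0.0549  0.012 ]
 [ 0.5211 -0.027   0.012 ]
 [ 0.5712  0.2284  0.012 ]]
[0.15041204 0.26013072 0.14922901 0.2602126 ]
origin [0.61471709 0.06116091] th -0.19419518938864463 -11.126564753713048
resid mm [[-0.33998875  0.58914064]
 [ 0.35507022 -1.45491874]
 [-0.23253448 -0.43369431]
 [ 0.21745301  1.29947241]]
stud [0.60313848 0.00228871] plaque [0.63015525 0.13965717] pin [0.62609884 0.02834771]
nose bolt [0.50414823 0.01200796 0.043     ] 0.09946624620600807 swing -4.6160640540140125 0.11313718484151025
lever tip [0.62178296 0.00142875 0.14531275] 0.0004359351754424612 [0.01845998 0.00275416]
0.08537781171518831 1.3504081664462342
green [0.757 0.037 0.062] [145.   4.]
amber [ 0.752 -0.069  0.062] [ 160. -102.]
blue [ 0.595 -0.176  0.062] [  27. -237.]
stone [ 0.501 -0.144  0.014] [ -72. -223.]
case [0.786 0.24  0.026] [133. 208.]
brush l [0.514 0.248 0.005] [-135.  164.]
brush r [0.467 0.088 0.005] [-150.   -2.]
pot [0.67  0.337 0.085] [  1. 281.]
```

```bash
cat >> h.py <<'E'
f=np.load('fix.npz');O=f['o'];TH=float(f['th'])
RF=np.array([[np.cos(TH),-np.sin(TH)],[np.sin(TH),np.cos(TH)]])
def w(x,y): return RF@np.array([x,y])/1e3+O
def fx(p): return RF.T@(np.array(p)[:2]-O)*1e3
def delta(P,o=None):
    o=o or get_obs(); r=R.from_quat(o['ee_rot']); return r.inv().apply(np.array(P)-o['tcp_pos'])/.03
E
python3 - <<'E'
from h import *
o=get_obs();r=R.from_quat(o['ee_rot']);print(r.as_matrix().round(4))
# desired: y down, x along +/- fixture y
for s in (1,-1):
    x=np.array([*(RF@[0,s]),0]);y=np.array([0,0,-1.]);z=np.cross(x,y)
    rv=(r.inv()*R.from_matrix(np.c_[x,y,z])).as_rotvec(degrees=True);print(s,rv)
print(delta([.529,-.036,.2]))
E
```

```text
[[ 3.901e-01 -5.000e-04 -9.208e-01]
 [ 9.208e-01 -1.100e-03  3.901e-01]
 [-1.100e-03 -1.000e+00  0.000e+00]]
1 [-7.38859092e-03 -1.18369224e+01 -6.54665642e-02]
-1 [ 9.64153254e-02  1.68163050e+02 -1.08814844e-02]
[-11.71356708   1.50689164 -16.70432715]
```

>>> servo_tool:
  commands: [-1.2,0.15,-1.7,0,0,0,-1,-2.4,0.3,-3.4,0,0,0,-1,-3.5,0.45,-5,0,0,0,-1,-4.7,0.6,-6.7,0,0,0,-1,-5.9,0.75,-8.4,0,0,0,-1,-5.9,0.75,-8.4,0,0,0,-1]
  squeeze: 30

```text
time: 0.65
tcp_pos: [0.3372, 0.27, 0.2269]
ee_rot: [0.589, 0.391, -0.391, -0.589]
contact_force: [0.0, -0.1, -0.1]
width: 0.143
```

Run:
```python
from h import *
import station
o=get_obs();print(o['time'],o['joints'].round(3),o['tcp_pos'],o['width'],station.tip_extent, o['contact_force'])
cv2.imwrite('pics/s1.png',snapshot('side'));cv2.imwrite('pics/w1.png',snapshot('wrist'))
```

```text
0.65 [ 0.675  0.087 -0.249  1.235 -0.     1.075] [0.33715906 0.27002495 0.22689097] 0.14336130948788436 0.014 [ 0.03386834 -0.11583231 -0.07907021]
```

Run:
```python
from h import *
print(delta([.529,-.040,.2]))
```

```text
[-6.88667193  0.90914593 -9.87850944]
```

View pics/s1.png

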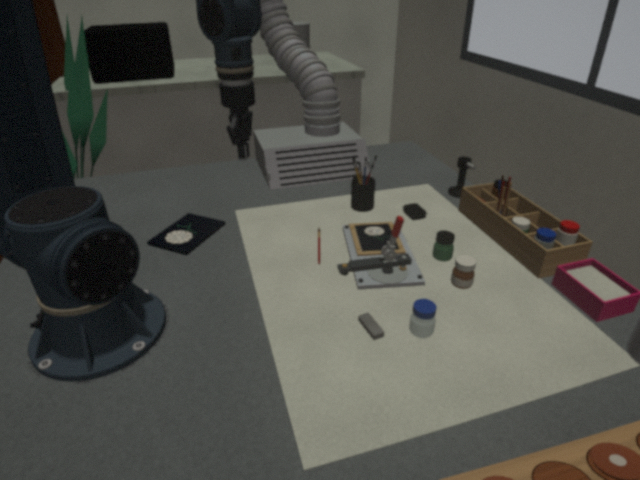

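View pics/w1.png

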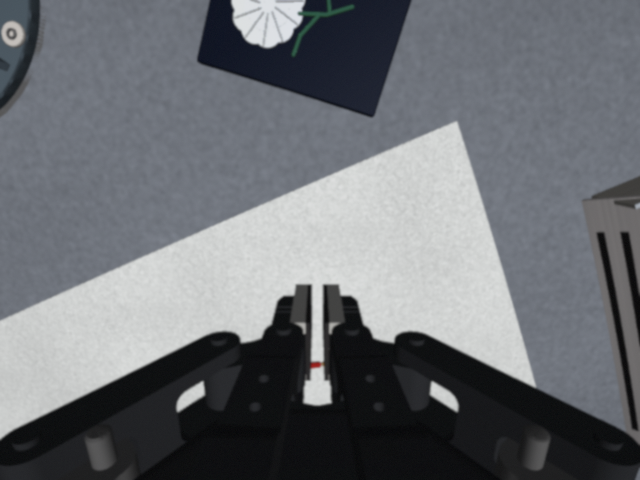

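Run:
```python
from h import *
o=get_obs();r=R.from_quat(o['ee_rot'])
c,d=ray("wrist",[(317,285),(317,300)]);c=r.inv().apply(c-o['tcp_pos']);d=r.inv().apply(d)
for dd in d:
  for z in (.011,-.011):
    print(z,(c+dd*(z-c[2])/dd[2]).round(4))
```

```text
0.011 [-0.0007  0.011   0.011 ]
-0.011 [-0.0007  0.0654 -0.011 ]
0.011 [-0.0007 -0.0039  0.011 ]
-0.011 [-0.0007  0.0447 -0.011 ]
```

>>> servo_tool:
  commands: [-1.1,0.15,-1.7,0,-2,0,-1,-2.2,0.3,-3.3,0,-4,0,-1,-3.3,0.4,-4.9,0,-6,0,-1,-4.5,0.6,-6.5,0,-8,0,-1,-5.7,0.75,-8.2,0,-10,0,-1,-6.9,0.9,-9.9,0,-11.8,0,-1,-6.9,0.9,-9.9,0,-11.8,0,-1,-6.9,0.9,-9.9,0,-11.8,0,-1]

```text
time: 1.42
tcp_pos: [0.5146, -0.0111, 0.2021]
ee_rot: [-0.546, -0.449, 0.449, 0.546]
contact_force: [-0.5, 1.3, -0.1]
width: 0.002
```

Run:
```python
from h import *
o=get_obs();print(o['time'],o['joints'].round(3),o['tcp_pos'],o['width'],o['contact_force'],fx(o['tcp_pos']))
print(delta([.529,-.040,.054]))
cv2.imwrite('pics/s2.png',snapshot('side')[180:340,250:490]);cv2.imwrite('pics/w2.png',snapshot('wrist'))
```

```text
1.4167 [-0.022  0.239 -0.124  1.207  0.     0.173] [ 0.5146203  -0.01106818  0.20209859] 0.0024285014997961676 [-0.51746195  1.30297765 -0.06687852] [-84.27675292 -90.18778935]
[-0.85405583  4.93653172 -0.65670684]
```

View pics/s2.png

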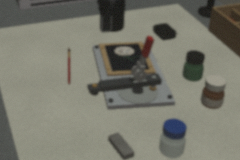

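View pics/w2.png

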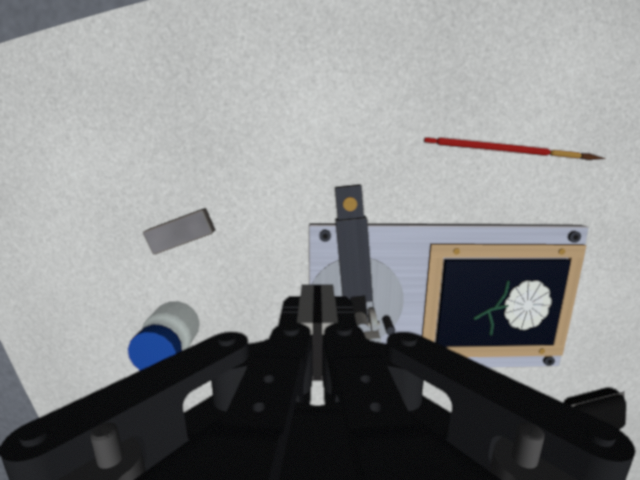

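Run:
```python
from h import *
n=plane("wrist",[(350,204)],.043)[0];print(n,fx(n))
print(plane("wrist",[(389,318)],.038)[0],w(17.5,-30))
print(delta([.529,-.040,.052]))
```

```text
[0.50076191 0.01575362 0.043     ] [-103.05064119  -66.54449936]
[0.60951453 0.03247631 0.038     ] [0.62609884 0.02834771]
[-0.77724137  4.97710705 -0.58595042]
```

>>> servo_tool:
  commands: [-0.85,0.5,-0.65,0,0,0,-1,-0.85,1.5,-0.65,0,0,0,-1,-0.85,2.5,-0.65,0,0,0,-1,-0.85,3.5,-0.65,0,0,0,-1,-0.85,4.3,-0.65,0,0,0,-1,-0.85,5,-0.65,0,0,0,-1,-0.85,5,-0.65,0,0,0,-1,-0.85,5,-0.65,0,0,0,-1]

```text
time: 2.18
tcp_pos: [0.5273, -0.0376, 0.0518]
ee_rot: [-0.546, -0.448, 0.45, 0.547]
contact_force: [1.0, -0.4, 0.5]
width: 0.002
```

Run:
```python
from h import *
o=get_obs();print(o['time'],o['tcp_pos'],o['contact_force'],fx(o['tcp_pos']))
a=snapshot('side');cv2.imwrite('pics/s3.png',cv2.resize(a[180:320,290:480],None,fx=4,fy=4,interpolation=cv2.INTER_CUBIC))
st=w(0,-60)
for s in np.r_[1.667,1.4:-.01:-.2]:
    d=np.array([-np.sin(s),np.cos(s)]);n=np.array([-np.cos(s),-np.sin(s)])
    off=13+14.5*abs(n[1])+11*abs(n[0]); p=70*d+off*n+[0,-60]
    print(round(s,2),p.round(1),'d units x(fixY),z(-fixX):',((p-fx(o['tcp_pos']))/30).round(2)[::-1]*[1,-1])
```

```text
2.1833 [ 0.5272537  -0.03756751  0.05178478] [ 0.98180701 -0.37472098  0.46791097] [ -66.76706745 -113.75106233]
1.67 [-66.9 -95.1] d units x(fixY),z(-fixX): [0.62 0.01]
1.4 [-73.9 -76.8] d units x(fixY),z(-fixX): [1.23 0.24]
1.2 [-76.3 -63.1] d units x(fixY),z(-fixX): [1.69 0.32]
1.0 [-75.7 -48.4] d units x(fixY),z(-fixX): [2.18 0.3 ]
0.8 [-71.9 -33.5] d units x(fixY),z(-fixX): [2.67 0.17]
0.6 [-64.5 -19.3] d units x(fixY),z(-fixX): [ 3.15 -0.08]
0.4 [-53.8  -6.7] d units x(fixY),z(-fixX): [ 3.57 -0.43]
0.2 [-40.    3.3] d units x(fixY),z(-fixX): [ 3.9  -0.89]
0.0 [-24.  10.] d units x(fixY),z(-fixX): [ 4.13 -1.43]
```

View pics/s3.png

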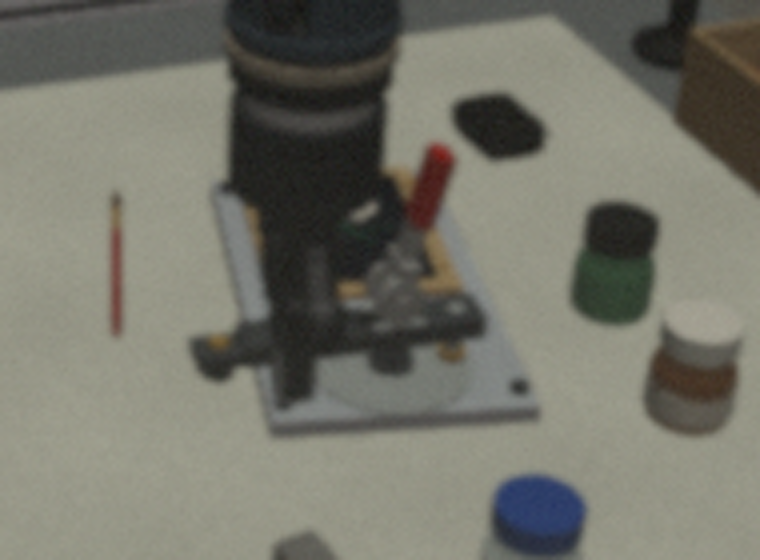

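>>> servo_tool:
  commands: [0.3,0,0.05,0,0,0,-1,0.6,0,0.1,0,0,0,-1,0.9,0,0.2,0,0,0,-1,1.2,0,0.26,0,0,0,-1,1.45,0,0.3,0,0,0,-1,1.7,0,0.32,0,0,0,-1,1.95,0,0.32,0,0,0,-1,2.2,0,0.3,0,0,0,-1,2.45,0,0.23,0,0,0,-1,2.67,0,0.17,0,0,0,-1]

```text
time: 3.07
tcp_pos: [0.5393, 0.0419, 0.0525]
ee_rot: [0.547, 0.449, -0.449, -0.546]
contact_force: [1.0, -3.3, 2.8]
width: 0.001
```

Run:
```python
from h import *
o=get_obs();print(o['time'],o['tcp_pos'],o['contact_force'],fx(o['tcp_pos']))
a=snapshot('side');cv2.imwrite('pics/s4.png',cv2.resize(a[180:320,290:480],None,fx=4,fy=4,interpolation=cv2.INTER_CUBIC))
a=snapshot('top');cv2.imwrite('pics/t4.png',cv2.resize(a[115:245,240:400],None,fx=4.6,fy=4.6,interpolation=cv2.INTER_CUBIC))
```

```text
3.0667 [0.53928198 0.04190175 0.05249282] [ 0.9657106  -3.26852883  2.76199289] [-70.30060592 -33.45438564]
```

View pics/s4.png

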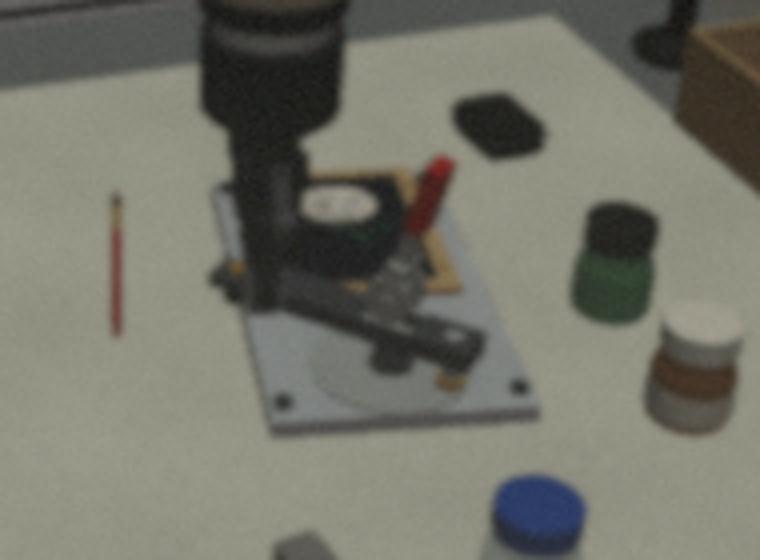

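View pics/t4.png

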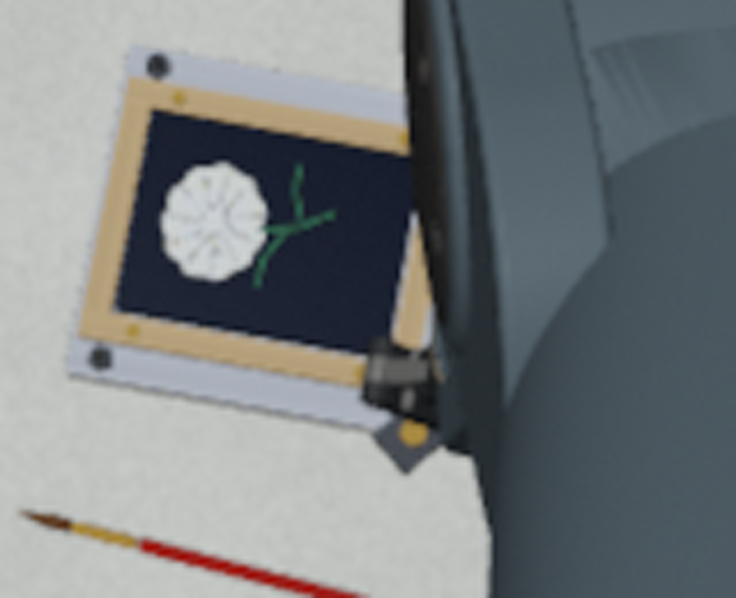

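>>> servo_tool:
  commands: [0.24,0,-0.1,0,0,0,-1,0.47,0,-0.2,0,0,0,-1,0.67,0,-0.36,0,0,0,-1,0.87,0,-0.52,0,0,0,-1,1.03,0,-0.7,0,0,0,-1,1.18,0,-0.9,0,0,0,-1,1.28,0,-1.08,0,0,0,-1,1.36,0,-1.25,0,0,0,-1,1.36,0,-1.25,0,0,0,-1]

```text
time: 3.92
tcp_pos: [0.5846, 0.0746, 0.0521]
ee_rot: [0.546, 0.449, -0.449, -0.546]
contact_force: [0.2, -0.9, -0.8]
width: 0.001
```

Run:
```python
from h import *
o=get_obs();print(o['time'],o['tcp_pos'],o['contact_force'],fx(o['tcp_pos']))
a=snapshot('side');cv2.imwrite('pics/s5.png',cv2.resize(a[180:320,290:480],None,fx=4,fy=4,interpolation=cv2.INTER_CUBIC))
```

```text
3.9167 [0.58459046 0.07455102 0.05214883] [ 0.16822315 -0.86253589 -0.84034152] [-32.14433653   7.32467968]
```

View pics/s5.png

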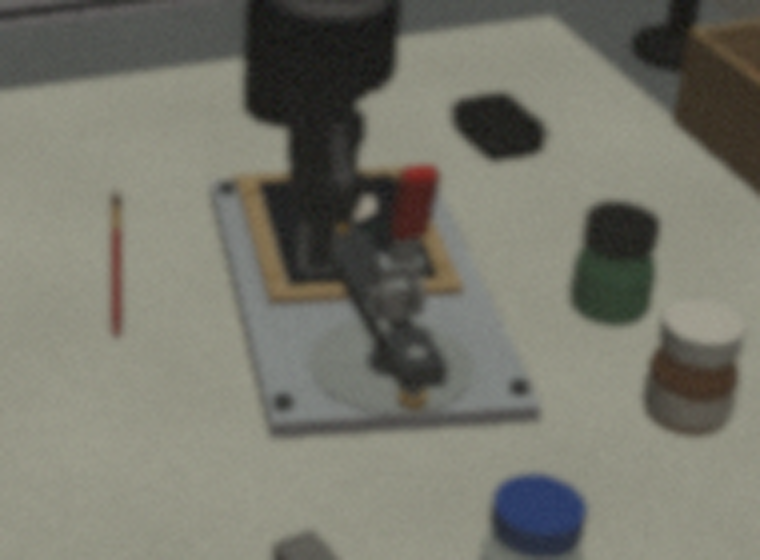

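>>> servo_tool:
  commands: [0.02,0,-0.08,0,0,0,-1,0.04,0,-0.14,0,0,0,-1,0.05,0,-0.2,0,0,0,-1,0.05,0,-0.25,0,0,0,-1,0.05,0,-0.25,0,0,0,-1]

```text
time: 4.38
tcp_pos: [0.5912, 0.0742, 0.0523]
ee_rot: [-0.546, -0.449, 0.449, 0.546]
contact_force: [-1.0, 1.1, 0.4]
width: 0.002
```

>>> servo_tool:
  commands: [0,0,-0.03,0,0,0,-1,0,0,-0.06,0,0,0,-1,0,0,-0.06,0,0,0,-1]

```text
time: 4.63
tcp_pos: [0.5928, 0.0738, 0.0524]
ee_rot: [-0.546, -0.449, 0.449, 0.546]
contact_force: [-2.3, 1.2, 0.1]
width: 0.004
```

Run:
```python
from h import *
o=get_obs();print(o['time'],o['contact_force'],RF.T@o['contact_force'][:2],fx(o['tcp_pos']))
```

```text
4.6333 [-2.28326016  1.1531656   0.09959423] [-2.46287673  0.69087339] [-23.92412939   8.21063531]
```

>>> servo_tool:
  commands: [0,0,-0.03,0,0,0,-1,0,0,-0.06,0,0,0,-1,0,0,-0.06,0,0,0,-1]

```text
time: 4.88
tcp_pos: [0.5935, 0.0737, 0.0522]
ee_rot: [-0.546, -0.449, 0.449, 0.547]
contact_force: [-6.0, 2.6, 3.4]
width: 0.001
```

>>> servo_tool:
  commands: [0,0,-0.03,0,0,0,-1,0,0,-0.06,0,0,0,-1,0,0,-0.06,0,0,0,-1]

```text
time: 5.13
tcp_pos: [0.5939, 0.0737, 0.052]
ee_rot: [-0.545, -0.448, 0.45, 0.547]
contact_force: [-9.8, 4.4, 6.0]
width: 0.0
```

Run:
```python
from h import *
o=get_obs();print(o['time'],o['contact_force'],RF.T@o['contact_force'][:2],fx(o['tcp_pos']))
```

```text
5.1333 [-9.78747724  4.44214487  6.00372717] [-10.46073635   2.46989004] [-22.80430812   8.28171438]
```

>>> servo_tool:
  commands: [0,0,0.4,0,0,0,-1,0,0,0.9,0,0,0,-1,0,-0.8,1.2,0,0,0,-1,0,-1.8,1.2,0,0,0,-1,0,-2.9,1.2,0,0,0,-1,0,-4,1.2,0,0,0,-1,0,-5,1.2,0,0,0,-1,0,-5,1.2,0,0,0,-1]

```text
time: 5.8
tcp_pos: [0.564, 0.0802, 0.2087]
ee_rot: [0.548, 0.452, -0.446, -0.544]
contact_force: [1.3, -0.2, -0.2]
width: -0.003
```

Run:
```python
from h import *
o=get_obs();print(o['time'],o['joints'].round(2),o['tcp_pos'],o['contact_force'],fx(o['tcp_pos']))
a=snapshot('side');cv2.imwrite('pics/s6.png',cv2.resize(a[180:320,290:480],None,fx=4,fy=4,interpolation=cv2.INTER_CUBIC))
a=snapshot('top');cv2.imwrite('pics/t6.png',cv2.resize(a[115:245,240:400],None,fx=4.6,fy=4.6,interpolation=cv2.INTER_CUBIC))
cv2.imwrite('pics/w6.png',snapshot('wrist'))
```

```text
5.8 [ 0.14  0.32  0.01  1.25 -0.    0.34] [0.56398473 0.08015551 0.20874999] [ 1.31115753 -0.23397231 -0.21818785] [-53.44427994   8.84739264]
```

View pics/s6.png

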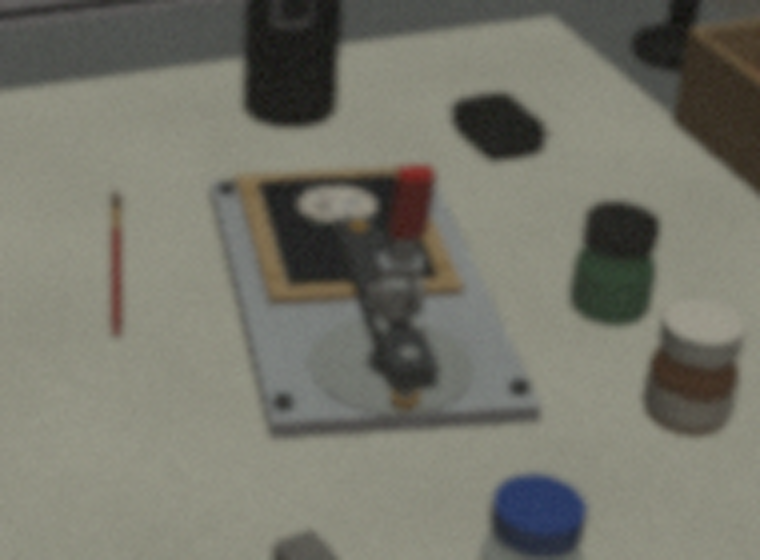

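View pics/t6.png

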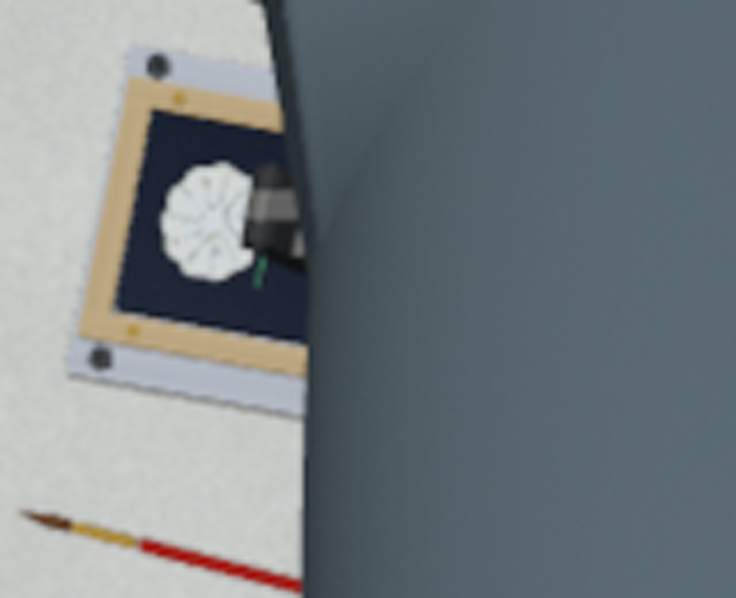

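View pics/w6.png

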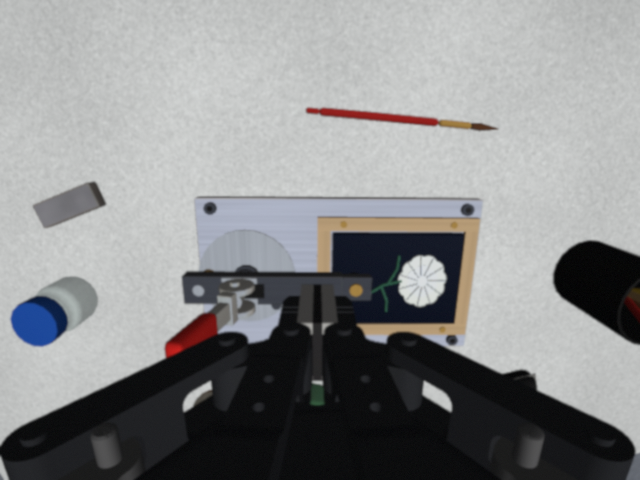

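Run:
```python
from h import *
o=get_obs();
a=cv2.imread('pics/w6.png')
n=plane("wrist",[(356,291)],.043)[0];h=plane("wrist",[(198,291)],.048)[0]
d=RF.T@(n-h)[:2];print('swing est',np.arctan2(-d[0],d[1]),'len',np.hypot(*d),fx(n),fx(h))
e=plane("wrist",[(197,197),(481,199)],.012);d=RF.T@(e[1]-e[0])[:2];print('edge',np.arctan2(-d[0],d[1]),np.hypot(*d))
c=fx(o['tcp_pos']);print('yaw',R.from_quat(o['ee_rot']).as_matrix()[:,0],RF@[0,1])
print('pre',delta([*w(0,-20),.209]),delta([*w(0,-30),.150]))
z=o['tcp_pos'][2]*1e3
for A in np.r_[1.35,1.2:-.01:-.1]:
    r=74;u=-r*np.cos(A)+8.5*np.sin(A);zz=62+r*np.sin(A)+8.5*np.cos(A)
    p=np.array([-60+u+14.5,zz+14]);print(round(A,2),p.round(1),'rel to (-30,150) units',((p-[-30,150])/30).round(2)*[1,-1])
```

```text
swing est -0.013824106118829305 len 0.13480739340267286 [-1.40318475 40.85628064] [ -3.26671711 -93.93823173]
edge -0.006285101921448163 0.2542731344359375
yaw [ 1.93827310e-01  9.81035652e-01 -1.50808585e-04] [0.19297691 0.9812033 ]
pre [-0.93272917 -0.21769862 -1.8690385 ] [-1.26576578  1.74901715 -1.86689672]
1.35 [-53.4 150.1] rel to (-30,150) units [-0.78 -0.  ]
1.2 [-64.4 148.1] rel to (-30,150) units [-1.15  0.06]
1.1 [-71.5 145.8] rel to (-30,150) units [-1.38  0.14]
1.0 [-78.3 142.9] rel to (-30,150) units [-1.61  0.24]
0.9 [-84.8 139.2] rel to (-30,150) units [-1.83  0.36]
0.8 [-91. 135.] rel to (-30,150) units [-2.03  0.5 ]
0.7 [-96.6 130.2] rel to (-30,150) units [-2.22  0.66]
0.6 [-101.8  124.8] rel to (-30,150) units [-2.39  0.84]
0.5 [-106.4  118.9] rel to (-30,150) units [-2.55  1.04]
0.4 [-110.3  112.6] rel to (-30,150) units [-2.68  1.25]
0.3 [-113.7  106. ] rel to (-30,150) units [-2.79  1.47]
0.2 [-116.3   99. ] rel to (-30,150) units [-2.88  1.7 ]
0.1 [-118.3   91.8] rel to (-30,150) units [-2.94  1.94]
-0.0 [-119.5   84.5] rel to (-30,150) units [-2.98  2.18]
```

>>> servo_tool:
  commands: [-0.5,-0.2,-0.9,0,0,0,-1,-0.93,-0.2,-1.87,0,0,0,-1,-0.93,0.7,-1.87,0,0,0,-1,-1.05,1.4,-1.87,0,0,0,-1,-1.25,1.75,-1.87,0,0,0,-1,-1.25,1.75,-1.87,0,0,0,-1,-1.25,1.75,-1.87,0,0,0,-1]

```text
time: 6.53
tcp_pos: [0.6079, 0.0321, 0.1483]
ee_rot: [-0.546, -0.448, 0.45, 0.547]
contact_force: [0.0, 0.3, 0.2]
width: -0.001
```

Run:
```python
from h import *
o=get_obs();print(o['time'],o['tcp_pos'],o['contact_force'],fx(o['tcp_pos']))
a=snapshot('side');cv2.imwrite('pics/s7.png',cv2.resize(a[160:300,290:480],None,fx=4,fy=4,interpolation=cv2.INTER_CUBIC))
cv2.imwrite('pics/w7.png',snapshot('wrist'))
```

```text
6.5333 [0.60785971 0.03206608 0.14830273] [0.02221813 0.32308783 0.24774492] [ -1.11385802 -29.87125885]
```

View pics/s7.png

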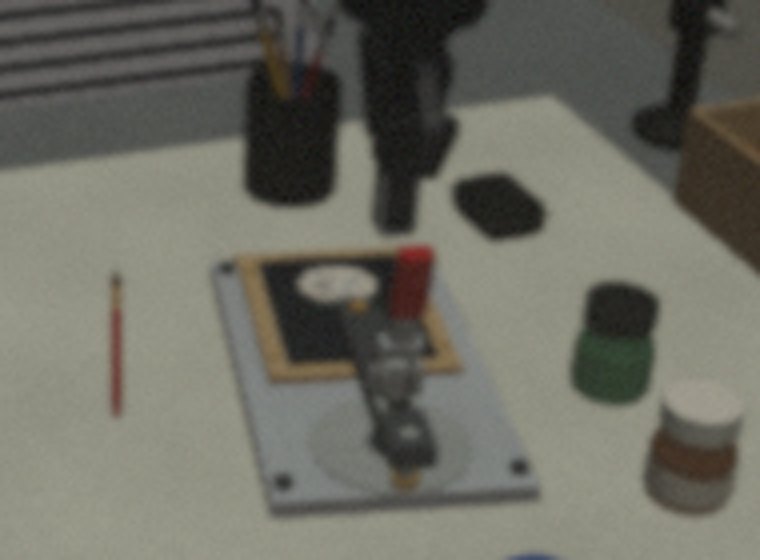

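View pics/w7.png

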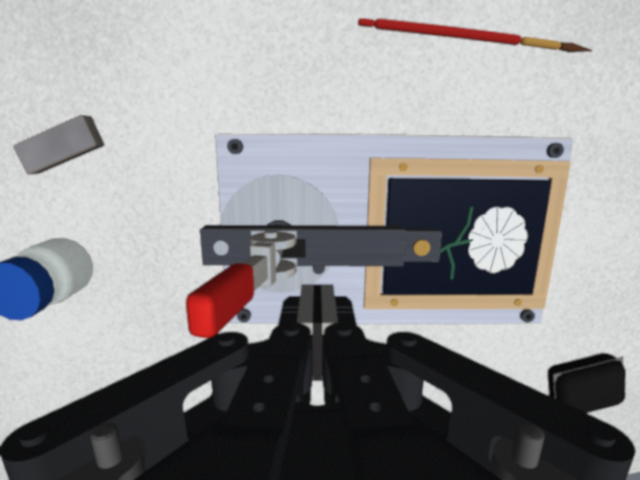

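Run:
```python
from h import *
for p in [(190,322),(208,335),(216,312),(252,290)]:
  print(p,fx(plane("wrist",[p],.147)[0]).round(1))
t,e=tri("wrist",(205,315),"side",(290+413/4,160+252/4));print(t,e,fx(t))
```

```text
(190, 322) [  1.8 -81.3]
(208, 335) [  7.7 -74.4]
(216, 312) [ -2.7 -70.3]
(252, 290) [-12.3 -55.3]
[ 0.59925205 -0.01252641  0.14557873] 0.0005693817935381911 [ -0.95440531 -75.28663226]
```

>>> servo_tool:
  commands: [-0.4,0,-0.03,0,0,0,-1,-0.75,0,-0.03,0,0,0,-1,-0.95,0,-0.03,0,0,0,-1,-1.15,0.02,-0.03,0,0,0,-1,-1.38,0.08,-0.03,0,0,0,-1,-1.61,0.18,-0.03,0,0,0,-1,-1.83,0.3,-0.03,0,0,0,-1,-2.03,0.44,-0.03,0,0,0,-1,-2.03,0.44,-0.03,0,0,0,-1]

```text
time: 7.38
tcp_pos: [0.5976, -0.029, 0.1361]
ee_rot: [0.547, 0.448, -0.449, -0.546]
contact_force: [0.6, 0.1, 1.2]
width: 0.004
```

Run:
```python
from h import *
o=get_obs();print(o['time'],o['tcp_pos'],o['contact_force'],fx(o['tcp_pos']))
a=snapshot('side');cv2.imwrite('pics/s8.png',cv2.resize(a[160:300,290:480],None,fx=4,fy=4,interpolation=cv2.INTER_CUBIC))
```

```text
7.3833 [ 0.59756681 -0.02898733  0.13612466] [0.58564813 0.06396835 1.18032488] [  0.56861188 -91.76335813]
```

View pics/s8.png

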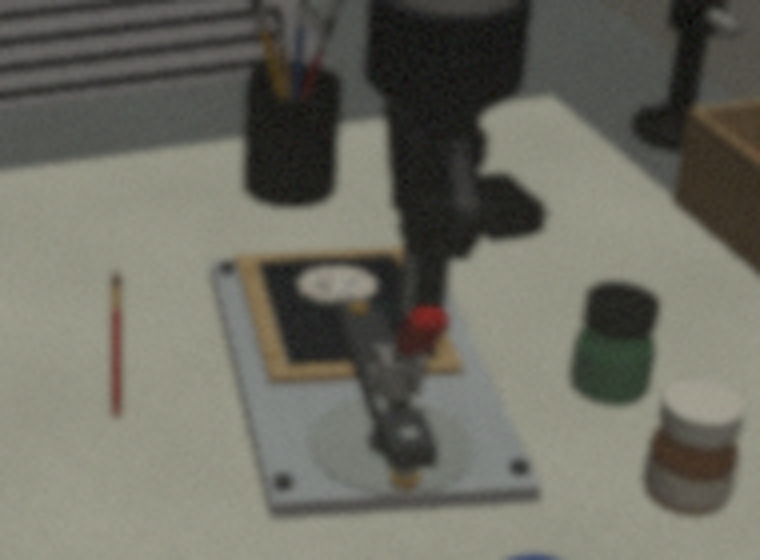

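>>> servo_tool:
  commands: [-0.16,0.2,0,0,0,0,-1,-0.33,0.38,0,0,0,0,-1,-0.49,0.57,0,0,0,0,-1,-0.62,0.78,0,0,0,0,-1,-0.73,1.0,0,0,0,0,-1,-0.82,1.24,0,0,0,0,-1,-0.88,1.45,0,0,0,0,-1,-0.9,1.55,0,0,0,0,-1,-0.9,1.55,0,0,0,0,-1]

```text
time: 8.18
tcp_pos: [0.5924, -0.0545, 0.0895]
ee_rot: [0.546, 0.449, -0.449, -0.546]
contact_force: [0.0, -0.1, -1.2]
width: -0.001
```

Run:
```python
from h import *
o=get_obs();print(o['time'],o['tcp_pos'],o['contact_force'],fx(o['tcp_pos']))
a=snapshot('side');cv2.imwrite('pics/s9.png',cv2.resize(a[160:300,290:480],None,fx=4,fy=4,interpolation=cv2.INTER_CUBIC))
```

```text
8.1833 [ 0.59236461 -0.05448901  0.08949464] [ 0.00178517 -0.10732544 -1.21728863] [   0.38543406 -117.789588  ]
```

View pics/s9.png

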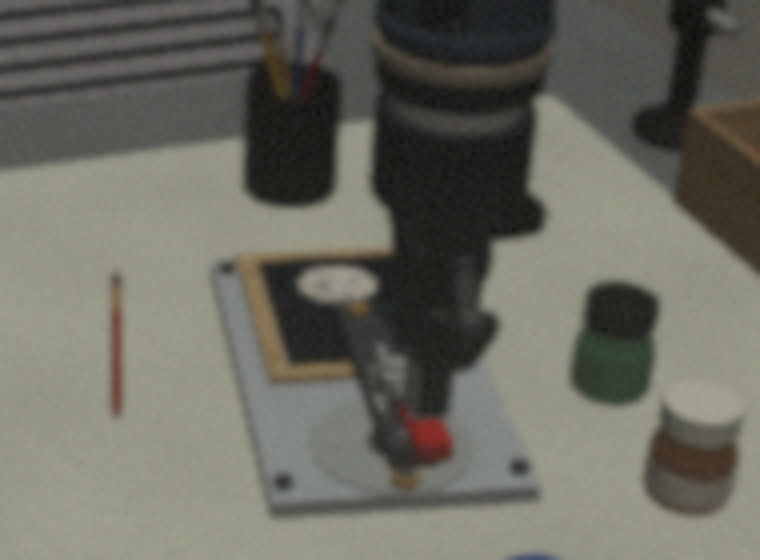

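>>> servo_tool:
  commands: [0,0.07,0,0,0,0,-1,0,0.14,0,0,0,0,-1,0,0.17,0,0,0,0,-1,0,0.17,0,0,0,0,-1]

```text
time: 8.57
tcp_pos: [0.5924, -0.0542, 0.085]
ee_rot: [0.546, 0.449, -0.449, -0.546]
contact_force: [-0.3, -1.2, 1.3]
width: 0.003
```

>>> servo_tool:
  commands: [0,0.04,0,0,0,0,-1,0,0.07,0,0,0,0,-1,0,0.07,0,0,0,0,-1]

```text
time: 8.82
tcp_pos: [0.5927, -0.0542, 0.084]
ee_rot: [0.547, 0.449, -0.449, -0.546]
contact_force: [-2.9, -3.9, 11.4]
width: 0.003
```

>>> servo_tool:
  commands: [0,0.04,0,0,0,0,-1,0,0.06,0,0,0,0,-1,0,0.06,0,0,0,0,-1,0,0.06,0,0,0,0,-1]

```text
time: 9.15
tcp_pos: [0.5929, -0.0543, 0.0835]
ee_rot: [0.547, 0.449, -0.449, -0.545]
contact_force: [-7.9, -3.8, 24.4]
width: 0.003
```

Run:
```python
from h import *
o=get_obs();print(o['time'],o['tcp_pos'],o['contact_force'],fx(o['tcp_pos']))
```

```text
9.15 [ 0.59288188 -0.05434005  0.08350597] [-7.94479505 -3.7519534  24.43478839] [   0.86423331 -117.54361021]
```

>>> servo_tool:
  commands: [0,-0.3,0,0,0,0,-1,0,-1,0,0,0,0,-1,0,-2,0,0,0,0,-1,0,-3.2,0,0,0,0,-1,0,-4.4,0,0,0,0,-1,-1,-5,0,0,0,0,-1,-2.2,-5,0,0,0,0,-1,-3.5,-5,0,0,0,0,-1,-4.8,-5,0,0,0,0,-1,-6.1,-5,0,0,0,0,-1]

```text
time: 9.98
tcp_pos: [0.5568, -0.2345, 0.2312]
ee_rot: [-0.546, -0.45, 0.449, 0.546]
contact_force: [1.0, 0.0, -0.2]
width: -0.001
```

>>> servo_tool:
  commands: [-1,0,0.5,0,0,0,-1,-2,0,1,0,0,0,-1,-2,0,1,0,0,0,-1,-2,0,1,0,0,0,-1]

```text
time: 10.32
tcp_pos: [0.5152, -0.2876, 0.2309]
ee_rot: [-0.547, -0.448, 0.448, 0.547]
contact_force: [0.5, 0.4, -0.1]
width: -0.001
```

Run:
```python
from h import *
o=get_obs();print(o['time'],o['tcp_pos'],o['contact_force'],fx(o['tcp_pos']))
a=snapshot('side');cv2.imwrite('pics/s10.png',cv2.resize(a[180:320,290:480],None,fx=4,fy=4,interpolation=cv2.INTER_CUBIC))
a=snapshot('top');cv2.imwrite('pics/t10f.png',a);cv2.imwrite('pics/t10.png',cv2.resize(a[115:245,240:400],None,fx=4.6,fy=4.6,interpolation=cv2.INTER_CUBIC))
```

```text
10.3167 [ 0.5151868  -0.2876335   0.23092572] [ 0.49474481  0.4184506  -0.12266437] [ -30.35018169 -361.44527435]
```

View pics/s10.png

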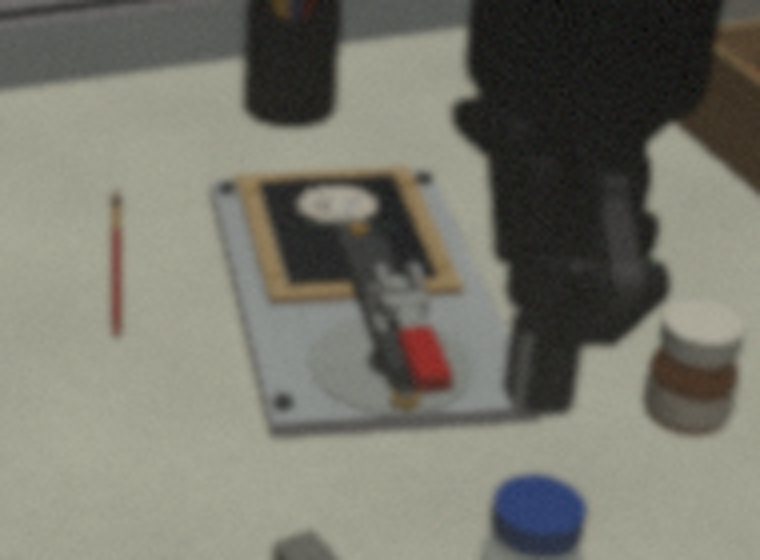

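View pics/t10.png

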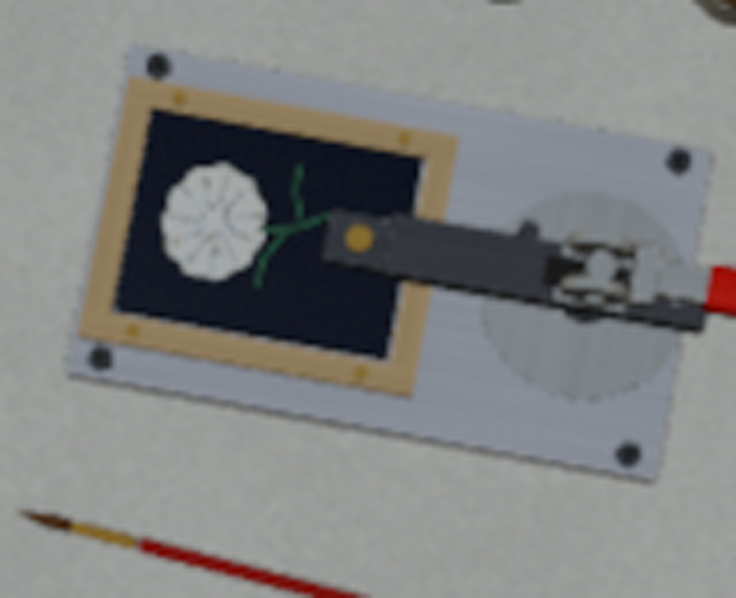

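View pics/t10f.png

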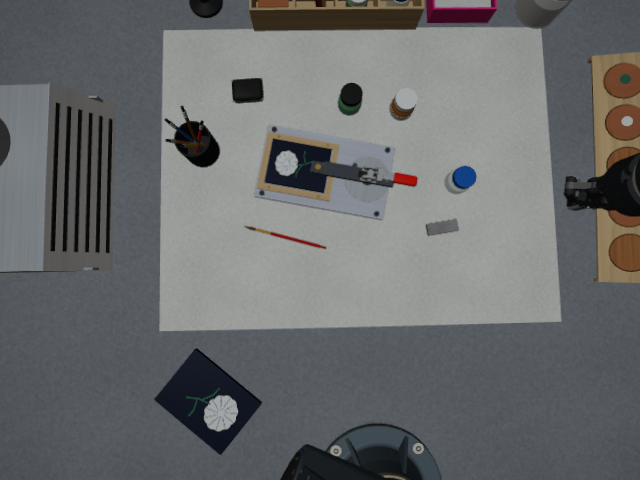

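Run:
```python
from h import *
f=lambda x,y:np.array([x,y])/4.6+[240,115]-.4
n=plane("top",[f(359,238)],.040)[0];d=fx(n)-[0,-60];print('nose',fx(n),'swing',np.arctan2(-d[0],d[1]),np.hypot(*d))
a=cv2.imread('pics/t10f.png');h=cv2.cvtColor(a,cv2.COLOR_BGR2HSV)
m=((h[...,0]<8)|(h[...,0]>172))&(h[...,1]>180)&(h[...,2]>90);m[:, :380]=0;m[:,430:]=0;m[:150]=0;m[210:]=0
c=cv2.minAreaRect(np.argwhere(m)[:,::-1].astype(np.float32));b=cv2.boxPoints(c);print(b)
e=plane("top",b,.0705);print([fx(q).round(1) for q in e])
# top face far corners in side crop
for pt,ps in [(b[np.argmax(b[:,0]-b[:,1])],(451,384)),(b[np.argmax(b[:,0]+b[:,1])],(420,388)),(b.mean(0),(426,355))]:
  t,er=tri("top",pt,"side",np.array(ps)/4+[290,180]);print(t.round(4),er.round(4),fx(t).round(1))
```

```text
nose [ 1.13568715 41.47490889] swing -0.011191335401107326 101.48126388205013
[[392.83994 181.88002]
 [394.56796 172.37602]
 [417.00797 176.45601]
 [415.27994 185.96   ]]
[array([ -10.6, -103.2]), array([   7.9, -103.6]), array([   7.7, -146.5]), array([ -10.7, -146. ])]
[ 0.5947 -0.0855  0.0632] 0.0019 [   8.7 -147.8]
[ 0.5779 -0.0822  0.0618] 0.0005 [  -8.4 -147.8]
[ 0.5903 -0.0621  0.0658] 0.0002 [-1.000e-01 -1.257e+02]
```

```bash
python3 -c "
from station import *
print(close_job())"
```

```text
the job is handed in; nothing more can be done
None
```

I closed the clamp and handed the job in at about 10.4 s of the 48 s allowed. No verdict was reported.

- **Strap:** I pushed it round with the shut fingers until it met its stop. The side force rose to about 10 N with no further movement. The last top picture puts the swing at about -0.01 rad, with the nose over the plaque's margin.
- **Lever:** I then pushed the red lever down along its arc until it met its end stop. The fingertips were about 70 mm above the table there, and the upward force was about 24 N.
- **Lever check:** The last top and side pictures show the grip at 62–66 mm, with its outer end about 147 mm towards -y in the fixture frame. That is level to within the measuring error. The top-view and side-view readings differed by up to 2 mm.
- **Pad on the plaque:** I could not measure the pad's force on the plaque. I take it to be pressing because the lever reached its end stop.
- **Surroundings:** In the last top picture the plaque and bystanders look to be where they were in the first one. I compared them by eye only. The arm stands clear of everything.

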